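Hold the countertop step bin open and let its lid down softly

ROBOT

A 6-joint arm with a two-finger parallel gripper is mounted at the origin on the work surface. World frame = base frame: x ahead of the robot, y to its left, z up, the work surface at z = 0. Lengths are in m, angles in rad, forces in N, time in s.
With the tool pointing down it reaches from about 0.375 to 0.9 m from the base axis. Payload 3.1 kg.
Tool frame: the origin (TCP) lies where the fingers leave the gripper's body, on its centre line; the fingertips stand 70 mm ahead of it and the grasp point (between the pads) lies 51 mm ahead of it (robot.tip_reach is the distance from the TCP to the fingertips, in m); z points along the fingers, y is the line along which they close (so a half turn about z gives the same grasp; the last joint's range is limited). The gripper opens to 87 mm and grips with 3 to 60 N. Pads are 19 mm wide; open, the fingers measure 117 mm over their backs; the gripper's body (75 mm by 190 mm) begins 51 mm behind the grasp point.
Start: joints at [0.994, 0.527, 1.433, -0, 1.181, -0.178], TCP at [0.243, 0.576, 0.292] pointing down, gripper open.
Joint ranges: [-3.08, 3.08], [-0.75, 2.2], [0.22, 2.44], [-1.43, 4.57], [0, 2.65], [-2.85, 2.85]. Speed limits (rad/s): [2.79, 2.79, 3.14, 3.14, 3.14, 3.14].

INTERFACE

Orientations are given as a unit quaternion [x, y, z, w].
In Python, from rig import robot gives the robot as it stands.
- The arm moves only by the tool carry_out, never from a script. Its argument "rows" is a list that holds one entry, the list of rows, each a list of 6 numbers: the shift along the tool's x, y, z in mm, then the turn, a rotation vector about the tool's x, y, z in units of 8 degrees (1.0 is 8 degrees). A call has 1 to 20 rows; each row is the pose to reach, as a shift and turn from the pose commanded when the call began, along the tool's axes at that moment; what a row does not reach only later rows make up. A row lasts 1/10 s, in which the tool goes at most 50 mm and 8.59 degrees, less where a joint would pass 70% of its speed; a pose out of reach is approached as far as the arm can. A call with a gripper value outside its range is refused whole. "fingers" is the opening, from 0 (shut) to 1 (fully open), set as the call begins (left out, the last holds). The fingers move at their own pace and stop on an object; "grip_force" is the grip in N (left out, the last holds). Time passes only in rows, so rows that repeat a pose let the fingers close. It gives the time, the measured TCP pose, the force and the opening at its end, in the units of the state.
- robot.get_obs(): the state, without advancing time (a new reading comes with each control period).
- robot.camera(name): name is "scene" or "top" or "wrist"; returns a dict with "color" (400x640x3 uint8, red, green, blue), "depth" (400x640 float32, m along the optical axis (not along the pixel's ray), 0 where there is no reading), "K" (3x3 intrinsics, pixels), "camera_from_world" (4x4, takes a point from world to camera coordinates). Camera axes: x right, y down, z forward; pixel columns grow to the right and rows downward; lengths in m; the calibration is good to about 2 mm. A picture is of the moment at which its call begins.
- robot.hand_in(): hands the job in, once; it reports no verdict.
The state is a dict: "time": time; "q": joint angles; "joint_velocities": joint speeds; "joint_torque": joint torques, N m; "position": TCP position; "tool_rot": TCP orientation; "ft_force": force on the tool from outside, world axes, zero at the start; "moment": the same for the moment, N m; "grip_width": finger opening in m.
Only numpy, scipy, OpenCV 4.12 (cv2) and the standard library are available. Lean on these libraries where they do the work, as an engineer would, in place of code of your own. Each camera call takes 0.05 s, during which the arm holds its last target. There are 200 camera calls.

TASK

I want to drop the spent incense sticks into the little steel step bin: press its pedal down with a fingertip until the lid stands fully open, keep it open for three full seconds, then ease the pedal back up slowly, over two seconds or more, so that the lid settles shut without slamming, and take the hand away. Touch nothing of the bin but the pedal, do not stamp on the pedal or pinch it, and do not lift, tip or shove the bin. Leave the other things on the sideboard where they stand.

Things in the scene. Friction and masses are not known exactly. Their poses are not given: they have to be found in the camera images.
- bin: The step bin, standing loose: a round steel shell 144 mm across on a black weighted base 152 mm across and 42 mm high, about 1.4 kg. Origin: centre of its underside. Its x axis points from the pedal (front) to the lid hinge (rear), z up. The shut lid's top is 188 mm up, so the shell rises behind the pedal: tilt the hand some 25 degrees back from it, fingertips towards the bin.
- pedal: The steel pedal pad with black ribs, 48 mm deep (along the bin's x), 58 mm wide, 6 mm thick, on a flat lever at the foot of the bin's front; it stands 6 to 53 mm clear of the base, its outer edge 129 mm from the bin's axis. Origin: not on the pad but on the lever's pivot inside the base, 22 mm above the surface and 5 mm in front of the bin's axis.
- pedal_top (a point): The point to press: middle of the pad's upper face, a little to its outer edge. 109 mm in front of the bin's axis; 43 mm above the surface with the lid shut, 13 mm when fully pressed (30 mm of travel, almost straight down).
- pedal_lever (a joint): Pedal angle in rad: 0 = up (lid shut), 0.29 = pressed to its stop, the pad then just above the surface. It turns about the pivot 106 mm behind the pressing point. Only the lid's weight brings it up again: pressing takes about 3 to 7 N at first and 1 to 3 N as the lid nears upright; past the stop it is rigid.
- lid: The domed steel lid, 149 mm across and 20 mm high, mass about 0.15 kg. Origin: on its hinge line at the rear of the bin's rim, 77 mm behind the bin's axis and 167 mm above the surface.
- lid_hinge (a joint): Lid angle in rad: 0 = shut, 1.23 = fully open (pedal at its stop). A push rod links it to the pedal: it turns 4.25 times as far as the pedal, so 10 mm at the pedal moves it 0.4 rad. Nothing brakes it: if the pedal is let go it drops and slams.
- caddy: Bystander: black remote holder with three remote controls in it, 90 x 150 x 85 mm, remotes up to 165 mm high. Origin: centre of its underside.
- tumbler: Bystander: clear glass tumbler, 78 mm across, 98 mm high. Origin: centre of its underside.
- incense_bowl: Bystander: white ceramic incense bowl, 110 mm across, 46 mm high, with spent sticks. Origin: centre of its underside.
- torch: Bystander: flat aluminium torch shaped like a lighter, lying, 83 x 34 x 16 mm. Origin: centre of its underside.
There are look-alikes about, which are no part of the job. There is more than one size of the bin; the job needs the middle-sized.

How it is judged:
By the outcome, as a careful person would: the job done as asked, in the order asked, and still so for the second after the job is handed in, with the robot touching nothing.
It also fails if it takes over 58 s, if anything falls off the work surface, if the arm or the gripper's body presses on something with over 40 N, if the wrist force passes 120 N, or if a joint passes its speed limit or range.

## Working session

There is one attempt and no reset: what is moved stays moved. The work goes in short steps, Python scripts to look and compute and a tool call to move; the robot and the scene stay as the last step left them, time stands still between calls to the robot, and variables do not carry over. Pictures are saved under pics/ and viewed, on a budget of 10 in all, crops included, one or two more only if the job needs it, and the job is handed in when it is done.

Besides the shell and the picture viewer there is one more tool, called after "Emit:" as name(argument=value, ...) on one line, values as JSON. carry_out: Moves the arm, as the interface text tells. Its arguments: {"type":"object","properties":{"rows":{"type":"array"},"fingers":{"type":"number"},"grip_force":{"type":"number"}},"required":["rows"]}

```bash
mkdir -p pics; ls
python3 - <<'E'
from rig import robot
import cv2,numpy as np
o=robot.get_obs();print({k:np.round(v,3).tolist() for k,v in o.items()})
for n in("scene","top"):
    c=robot.camera(n);cv2.imwrite(f"pics/{n}0.png",c["color"][:,:,::-1]);np.savez(f"pics/{n}0.npz",**c)
    print(n,np.round(c["K"],1).tolist(),np.round(c["camera_from_world"],3).tolist())
E
```

```text
pics
{'time': 0.0, 'q': [0.993, 0.528, 1.434, -0.0, 1.181, -0.178], 'joint_velocities': [-0.002, -0.001, -0.001, 0.001, -0.0, -0.0], 'joint_torque': [0.001, -44.004, -17.659, 0.063, 0.058, -0.0], 'position': [0.242, 0.575, 0.291], 'tool_rot': [0.198, 0.98, -0.001, -0.0], 'ft_force': [-0.136, 0.125, 0.253], 'moment': [-0.021, -0.015, 0.029], 'grip_width': 0.087}
scene [[390.6, 0.0, 318.5], [0.0, 390.6, 206.8], [0.0, 0.0, 1.0]] [[0.157, 0.988, -0.006, -0.089], [0.609, -0.102, -0.787, -0.205], [-0.777, 0.12, -0.617, 1.684], [0.0, 0.0, 0.0, 1.0]]
top [[492.4, 0.0, 324.7], [0.0, 492.4, 201.7], [0.0, 0.0, 1.0]] [[0.009, -1.0, -0.004, -0.0], [-0.995, -0.008, -0.102, 0.548], [0.102, 0.005, -0.995, 1.703], [0.0, 0.0, 0.0, 1.0]]
```

View pics/scene0.png

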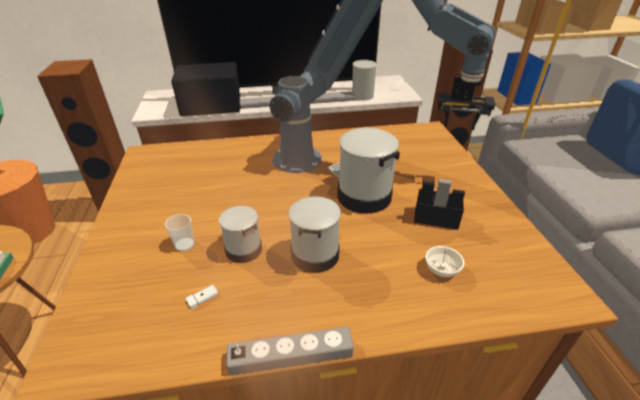

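View pics/top0.png

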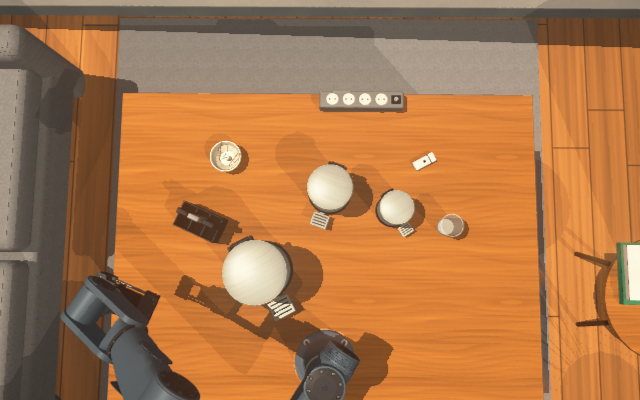

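In the scene view there are three bins: large (366,170), medium (315,233) and small (240,232). In the top view they are at (257,272), (330,188) and (396,208), with pedals at (281,307), (320,220) and (406,231). The one at (330,188) looks like the middle size. I'll measure it and confirm in a crop.

```bash
cat > h.py <<'E'
import numpy as np,cv2
def cloud(c):
    d=c["depth"];v,u=np.indices(d.shape);K=c["K"]
    P=np.stack([(u-K[0,2])/K[0,0]*d,(v-K[1,2])/K[1,1]*d,d],-1)
    T=np.linalg.inv(c["camera_from_world"]);return P@T[:3,:3].T+T[:3,3]
def pix(c,p):
    q=c["camera_from_world"]@np.r_[p,1];q=c["K"]@q[:3];return q[:2]/q[2]
E
python3 - <<'E'
from h import *
t=dict(np.load("pics/top0.npz"));s=dict(np.load("pics/scene0.npz"))
W=cloud(t);S=cloud(s)
for n,(u,v),r in(("large",(257,272),50),("mid",(330,188),38),("small",(396,208),30)):
    p=W[v-r:v+r,u-r:u+r].reshape(-1,3)
    zt=np.percentile(p[:,2],98); q=p[p[:,2]>zt-.03]
    (cx,cy),R=cv2.minEnclosingCircle(q[:,:2].astype(np.float32)); print(n,"top z",zt.round(3),"c",round(cx,3),round(cy,3),"R",round(R,4),q[:,:2].mean(0).round(3))
for (u,v),n in (((320,220),"mid pedal"),):
    p=W[v-14:v+16,u-16:u+16].reshape(-1,3);m=(p[:,2]>.033)&(p[:,2]<.06);q=p[m]
    print(n,m.sum(),q.mean(0).round(4),cv2.minAreaRect(q[:,:2].astype(np.float32)))
    near=S.reshape(-1,3);m=(np.hypot(*(near[:,:2]-q[:,:2].mean(0)).T)<.045)&(near[:,2]>.033)&(near[:,2]<.055);print("scene",m.sum(),near[m].mean(0) if m.any() else 0)
a=cv2.resize(t["color"][140:260,270:430],None,fx=5,fy=5,interpolation=cv2.INTER_CUBIC)[:,:,::-1]
cv2.imwrite("pics/crop.png",a)
E
```

```text
large top z 0.254 c 0.329 0.156 R 0.1655 [0.313 0.214]
mid top z 0.191 c 0.519 -0.012 R 0.1478 [ 0.581 -0.011]
small top z 0.149 c 0.466 -0.139 R 0.1648 [ 0.521 -0.227]
mid pedal 273 [0.4885 0.0206 0.0434] ((0.489550918340683, 0.012648943811655045), (0.07614476978778839, 0.06859152019023895), 76.3307113647461)
scene 0 0
```

View pics/crop.png

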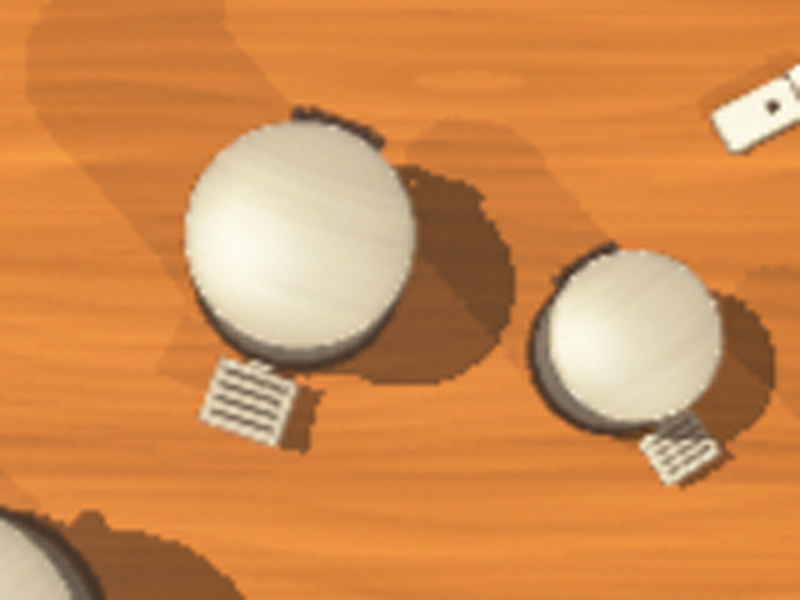

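The bin at crop (300,235), with its pedal at (250,400), is the middle one. Its lid top is at 0.19 m, against 0.254 m for the large bin and 0.149 m for the small one, and the text says 0.188 m. Next I'll work out its axis, heading and press point.

Run:
```python
from h import *
t=dict(np.load("pics/top0.npz"));W=cloud(t)
def ray(px,z):
    T=np.linalg.inv(t["camera_from_world"]);d=T[:3,:3]@np.linalg.inv(t["K"])@np.r_[px,1];o=T[:3,3];return o+d*(z-o[2])/d[2]
# lid: depth segmentation
m=((W[...,2]>.16)&(W[...,2]<.2)).astype(np.uint8)
n,l,st,ce=cv2.connectedComponentsWithStats(m);k=l[188,330];q=W[l==k]
(cx,cy),R=cv2.minEnclosingCircle(q[:,:2].astype(np.float32));print("lid circ",cx,cy,R,"mean",q.mean(0),st[k])
g=cv2.cvtColor(t["color"],cv2.COLOR_RGB2HSV)
m=((W[...,2]>.033)&(W[...,2]<.055)).astype(np.uint8)
m[:,:300]=0;m[:,345:]=0;m[:210]=0
n,l,st,ce=cv2.connectedComponentsWithStats(m)
for k in range(1,n):
  if st[k,4]>20:
    q=W[l==k];print(st[k],ce[k],q.mean(0),cv2.minAreaRect(q[:,:2].astype(np.float32)))
cs=[ray(np.array(p)/5+[269.6,139.6],.043)for p in((222,357),(298,380),(280,445),(200,418))]
print(np.round(cs,4),np.mean(cs,0), [np.linalg.norm(cs[i]-cs[i-1]).round(4) for i in range(4)])
print("rim centre",ray(np.array((300,235))/5+[269.6,139.6],.172))
s=dict(np.load("pics/scene0.npz"));print(pix(s,np.mean(cs,0)))
```

```text
lid circ 0.5875864028930664 -0.0122945886105299 0.07935082167387009 mean [ 0.58332578 -0.01144989  0.1829586 ] [ 307  161   46   49 1697]
[310 210  31  19 267] [320.51310861 218.38576779] [0.48796764 0.01847396 0.04322081] ((0.4860808849334717, 0.002920355647802353), (0.06372910737991333, 0.10413040965795517), 0.226613849401474)
[305 341  17   7  29] [312.65517241 343.96551724] [0.06195116 0.04108886 0.04292016] ((0.060758575797080994, 0.039203450083732605), (0.01382176298648119, 0.05490749329328537), 7.655532360076904)
[[ 5.135e-01  4.140e-02  4.300e-02]
 [ 4.979e-01 -1.160e-02  4.300e-02]
 [ 4.526e-01  5.000e-04  4.300e-02]
 [ 4.709e-01  5.620e-02  4.300e-02]] [0.48372907 0.02163229 0.043     ] [np.float64(0.0451), np.float64(0.0552), np.float64(0.0469), np.float64(0.0586)]
rim centre [ 0.58226606 -0.01162288  0.172     ]
[320.94712009 223.19117472]
```

Run:
```python
from h import *
from scipy.spatial.transform import Rotation as Ro
t=dict(np.load("pics/top0.npz"));W=cloud(t)
for seed,lo,hi in (((257,272),.2,.27),((396,208),.12,.16)):
    m=((W[...,2]>lo)&(W[...,2]<hi)).astype(np.uint8);l=cv2.connectedComponents(m)[1];q=W[l==l[seed[::-1]]]
    c,R=cv2.minEnclosingCircle(q[:,:2].astype(np.float32));print(np.round(c,3),R,q.mean(0).round(3))
big=W[(W[...,2]>.03)&(W[...,0]<.48)&(W[...,0]>.1)&(W[...,1]<.35)&(W[...,1]>.05)]; 
bx=np.array([.950,-.312,0]);by=np.array([.312,.950,0]);z=np.r_[0,0,1]
ax=np.array([.5825,-.0115,0]);th=np.radians(25)
tz=-np.cos(th)*z+np.sin(th)*bx
for s in(1,-1):
    ty=s*by;tx=np.cross(ty,tz);R=Ro.from_matrix(np.c_[tx,ty,tz]);print(s,tx.round(3),R.as_quat().round(4))
    cur=Ro.from_quat([.198,.98,-.001,0]);print("rotvec tool deg",np.degrees((cur.inv()*R).as_rotvec()).round(1))
for h in(.013,.043):
    tip=ax-.102*bx+h*z+.004*z;T=tip-.07*tz;print("tip",tip.round(4),"TCP",T.round(4))
    # big-bin points in tool frame (body |x|<.0375,|y|<.095,z<0)
    e=(big-T)@np.c_[np.cross(by,tz),by,tz];dx=np.maximum(abs(e[:,0])-.0375,0);dy=np.maximum(abs(e[:,1])-.095,0);dz=np.maximum(e[:,2],0)
    d=np.sqrt(dx**2+dy**2+dz**2);i=d.argmin();print("clear",d[i],big[i],e[i])
```

```text
[0.316 0.221] 0.1067580059170723 [0.313 0.217 0.245]
[ 0.526 -0.23 ] 0.06094442307949066 [ 0.523 -0.23   0.141]
1 [-0.861  0.283 -0.423] [ 0.1543  0.964  -0.0342  0.2137]
rotvec tool deg [ -1.1 -25.   -4.6]
-1 [ 0.861 -0.283  0.423] [ 0.964  -0.1543  0.2137  0.0342]
rotvec tool deg [-37.9   1.7 171.3]
tip [0.4856 0.0203 0.017 ] TCP [0.4575 0.0296 0.0804]
clear 0.0 [0.38280685 0.15133058 0.23650752] [ 0.03279518  0.09238479 -0.1874876 ]
tip [0.4856 0.0203 0.047 ] TCP [0.4575 0.0296 0.1104]
clear 0.004720107498691244 [0.38579443 0.15406739 0.24015948] [ 0.0421302   0.09591689 -0.16276955]
```

```bash
cat >> h.py <<'E'
from scipy.spatial.transform import Rotation as Ro
bx=np.array([.950,-.312,0]);by=np.array([.312,.950,0]);Z=np.r_[0,0,1.]
ax=np.array([.5825,-.0115,0])
def goal(h,tilt=25,phi=0,op=.05,r=.111,lat=0):
    th=np.radians(tilt);tz=-np.cos(th)*Z+np.sin(th)*bx
    R=np.c_[np.cross(by,tz),by,tz]@Ro.from_euler('z',phi,degrees=True).as_matrix()
    c=np.r_[.0095,op/2+.0075,.07]
    return ax-r*bx+lat*by+h*Z-R@c,R
def delta(o,T,R):
    C=Ro.from_quat(o["tool_rot"]);return (C.inv().apply(T-o["position"])*1000).round(1),(np.degrees((C.inv()*Ro.from_matrix(R)).as_rotvec())/8).round(3)
E
python3 - <<'E'
from h import *
from rig import robot
t=dict(np.load("pics/top0.npz"));W=cloud(t)
P=W[(W[...,2]>.02)&(W[...,0]<.75)&(W[...,0]>.1)&(W[...,1]<.33)&(W[...,1]>-.3)]
a=np.radians(np.arange(0,360,5));cyl=np.array([[ax[0]+.0755*np.cos(i),ax[1]+.0755*np.sin(i),z] for i in a for z in np.linspace(.0,.19,20)])
big=np.array([[.316+.107*np.cos(i),.221+.107*np.sin(i),z] for i in a for z in np.linspace(.0,.255,20)])
for phi in(0,-10,-20,10):
  for op in(0.,.05):
    T,R=goal(.010,phi=phi,op=op);out=[]
    for Q in(cyl,big):
        e=(Q-T)@R;d=np.sqrt(np.maximum(abs(e[:,0])-.0375,0)**2+np.maximum(abs(e[:,1])-.095,0)**2+np.maximum(e[:,2],0)**2+np.maximum(-e[:,2]-.2,0)**2);out.append(d.min().round(4))
    print(phi,op,out,T.round(3))
o=robot.get_obs()
T,R=goal(.35);print(T,Ro.from_matrix(R).as_quat(),delta(o,T,R))
E
```

```text
0 0.0 [np.float64(0.0228), np.float64(0.0)] [0.455 0.023 0.077]
0 0.05 [np.float64(0.0228), np.float64(0.0024)] [ 0.447 -0.001  0.077]
-10 0.0 [np.float64(0.0211), np.float64(0.0)] [0.456 0.024 0.078]
-10 0.05 [np.float64(0.0211), np.float64(0.0016)] [ 0.452 -0.001  0.08 ]
-20 0.0 [np.float64(0.015), np.float64(0.0)] [0.458 0.026 0.078]
-20 0.05 [np.float64(0.015), np.float64(0.0019)] [0.458 0.001 0.082]
10 0.0 [np.float64(0.0211), np.float64(0.0)] [0.453 0.022 0.077]
10 0.05 [np.float64(0.0211), np.float64(0.0076)] [ 0.442 -0.001  0.075]
[ 0.44698531 -0.00119931  0.41745579] [ 0.15425202  0.96403658 -0.03419443  0.21370665] (array([-412.4, -452.2, -125.4]), array([-0.141, -3.126, -0.571]))
```

Run:
```python
from h import *
from rig import robot
o=robot.get_obs()
T,R=goal(.33,tilt=24,op=.087,lat=-.004);print(T,delta(o,T,R))
```

```text
[ 0.44108676 -0.02294262  0.39781158] (array([-415.5, -474.5, -105.7]), array([-0.136, -3.001, -0.572]))
```

Emit:
carry_out(rows=[[[0, 0, -30, 0, 0, 0], [0, 0, -70, 0, 0, 0], [0, 0, -110, 0, 0, 0], [0, 0, -130, 0, 0, 0], [-20, -23, -135, 0, -0.1, 0], [-50, -57, -135, 0, -0.3, -0.05], [-80, -91, -135, 0, -0.5, -0.1], [-110, -125, -135, 0, -0.7, -0.15], [-140, -160, -135, 0, -0.9, -0.2], [-170, -194, -135, 0, -1.1, -0.25], [-200, -228, -135, 0, -1.3, -0.3], [-230, -262, -135, -0.05, -1.5, -0.35], [-260, -296, -135, -0.05, -1.7, -0.4], [-290, -331, -135, -0.1, -1.9, -0.45], [-320, -365, -130, -0.1, -2.2, -0.5], [-350, -400, -125, -0.1, -2.5, -0.53], [-380, -434, -115, -0.1, -2.8, -0.57], [-405, -462, -108, -0.1, -3, -0.57], [-415, -474, -106, -0.14, -3, -0.57], [-415, -474, -106, -0.14, -3, -0.57]]])

```text
time: 2.1
position: [0.4411, -0.024, 0.3976]
tool_rot: [0.157, 0.966, -0.032, 0.205]
ft_force: [0.8, 0.4, -0.3]
grip_width: 0.0867
```

Run:
```python
from h import *
from rig import robot
o=robot.get_obs();print(o["time"],o["position"],o["q"],o["ft_force"])
T,R=goal(.33,tilt=24,op=.087,lat=-.004);print(delta(o,T,R))
c=robot.camera("wrist");cv2.imwrite("pics/w1.png",c["color"][:,:,::-1]);np.savez("pics/w1.npz",**c)
print(np.round(c["camera_from_world"],3).tolist(),pix(c,ax-.111*bx+.043*Z),pix(c,ax+.19*Z))
```

```text
2.1 [ 0.44114385 -0.02403899  0.39758508] [-0.3061357   0.01544713  1.92857104 -0.0058578   0.77976487 -1.55118968] [ 0.80426254  0.43711644 -0.32404851]
(array([ 0.3,  1. , -0.4]), array([ 0.003, -0.007, -0.037]))
[[0.317, 0.949, 0.002, -0.118], [0.712, -0.239, 0.66, -0.531], [0.627, -0.207, -0.751, 0.129], [0.0, 0.0, 0.0, 1.0]] [362.39724712  80.73876919] [367.39775645 213.99416099]
```

View pics/w1.png

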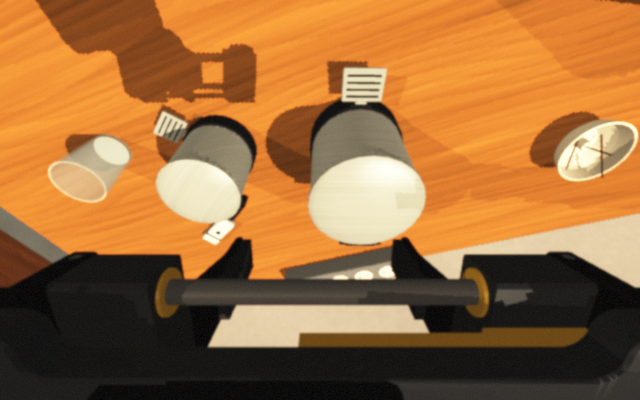

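The wrist view shows the middle bin with its lid at (367,200) and its pedal at (364,85), within a few pixels of prediction. The fingertips are at (243,242) and (398,242). I'll refine the pad position from this second view.

Run:
```python
from h import *
c=dict(np.load("pics/w1.npz"));W=cloud(c)
V=W[60:110,335:395].reshape(-1,3);m=(V[:,2]>.034)&(V[:,2]<.055)
l=(V[:,:2]-ax[:2]);xr=-l@bx[:2];yr=l@by[:2];k=m&(xr>.078)&(xr<.14)
print(k.sum(),"r",np.percentile(xr[k],[1,50,99]).round(4),"lat",np.percentile(yr[k],[1,50,99]).round(4),"z",np.percentile(V[k,2],[5,50,95]).round(4))
# slope of outer-edge heading
for px in((345,67),(387,68),(382,103),(342,101)):
    T=np.linalg.inv(c["camera_from_world"]);d=T[:3,:3]@np.linalg.inv(c["K"])@np.r_[px,1];o=T[:3,3];p=o+d*(.043-o[2])/d[2];print(p.round(4),(-(p-ax)@bx).round(4),((p-ax)@by).round(4))
L=W[(W[...,2]>.165)&(W[...,2]<.2)&(np.hypot(W[...,0]-ax[0],W[...,1]-ax[1])<.1)]
print(cv2.minEnclosingCircle(L[:,:2].astype(np.float32)),L.mean(0))
# finger tip depth
tipm=[(243,245),(398,245),(240,260),(405,260)];C=np.load("pics/w1.npz")["camera_from_world"]
T,R=goal(.33,tilt=24,op=.087,lat=-.004)
for u,v in tipm: print((u,v),((W[v,u]-T)@R).round(4))
for y in(-.051,.051): print(pix(c,T+R@np.r_[0,y,.07]),pix(c,T+R@np.r_[.0095,y,.07]))
```

```text
1452 r [0.0807 0.1067 0.1282] lat [-0.0272  0.0008  0.0293] z [0.0387 0.0429 0.0461]
[0.4526 0.0053 0.043 ] 0.1287 -0.0246
[0.4715 0.0578 0.043 ] 0.1271 0.0312
[0.5161 0.0428 0.043 ] 0.08 0.0309
[ 0.4951 -0.0108  0.043 ] 0.0832 -0.0266
((0.5876835584640503, -0.012415077537298203), 0.07983164489269257) [ 0.56758961 -0.00918094  0.18150544]
(243, 245) [ 0.0098 -0.0471  0.0613]
(398, 245) [0.0089 0.0435 0.062 ]
(240, 260) [ 0.0077 -0.0452  0.047 ]
(405, 260) [0.0083 0.0429 0.0449]
[241.8313043  253.30984355] [240.46306902 239.29297362]
[405.73437479 252.48543988] [407.00369568 238.44348295]
```

Run:
```python
from h import *
from rig import robot
o=robot.get_obs()
for h in(.2,.058):
    T,R=goal(h,tilt=24,op=.087,lat=.001);print(h,T,delta(o,T,R))
```

```text
0.2 [ 0.44264676 -0.01819262  0.26781158] (array([ 52.4,   4.7, 118.9]), array([ 0.009, -0.01 , -0.029]))
0.058 [ 0.44264676 -0.01819262  0.12581158] (array([109.9,   4.3, 248.7]), array([ 0.009, -0.01 , -0.029]))
```

Emit:
carry_out(rows=[[[5, 2, 10, 0, 0, -0.02], [15, 4, 35, 0, 0, -0.03], [26, 4.7, 60, 0, 0, -0.03], [39, 4.7, 90, 0, 0, -0.03], [52, 4.7, 119, 0, 0, -0.03], [64, 4.6, 145, 0, 0, -0.03], [75, 4.5, 170, 0, 0, -0.03], [86, 4.5, 195, 0, 0, -0.03], [95, 4.4, 215, 0, 0, -0.03], [102, 4.3, 232, 0, 0, -0.03], [107, 4.3, 242, 0, 0, -0.03], [110, 4.3, 249, 0, 0, -0.03], [110, 4.3, 249, 0, 0, -0.03], [110, 4.3, 249, 0, 0, -0.03]]])

```text
time: 3.55
position: [0.4578, -0.02, 0.1475]
tool_rot: [0.152, 0.97, -0.026, 0.19]
ft_force: [0.2, -0.1, -0.3]
grip_width: 0.0872
```

Run:
```python
from h import *
from rig import robot
o=robot.get_obs();print(o["time"],o["position"],o["q"],o["ft_force"])
for h in(.058,.043,.013):
  T,R=goal(h,tilt=24,op=.087,lat=.001);print(delta(o,T,R))
s=robot.camera("scene");w=robot.camera("wrist")
a=cv2.resize(s["color"][130:290,220:440],(800,582),interpolation=cv2.INTER_CUBIC)
cv2.imwrite("pics/s2.png",a[:,:,::-1]);cv2.imwrite("pics/w2.png",w["color"][:,:,::-1])
print(pix(w,ax-.111*bx+.043*Z))
```

```text
3.55 [ 0.45783625 -0.02000117  0.14750275] [-2.87761445e-01  5.62294538e-01  2.19174657e+00 -6.63415488e-01
  1.66605648e-03 -8.85177414e-01] [ 0.21131375 -0.10439719 -0.34794617]
(array([22.1, -3.1, 14.4]), array([ 0.073, -0.234,  0.036]))
(array([27.7, -3.2, 28.3]), array([ 0.073, -0.234,  0.036]))
(array([39. , -3.4, 56.1]), array([ 0.073, -0.234,  0.036]))
[389.53673172 187.51900951]
```

View pics/w2.png

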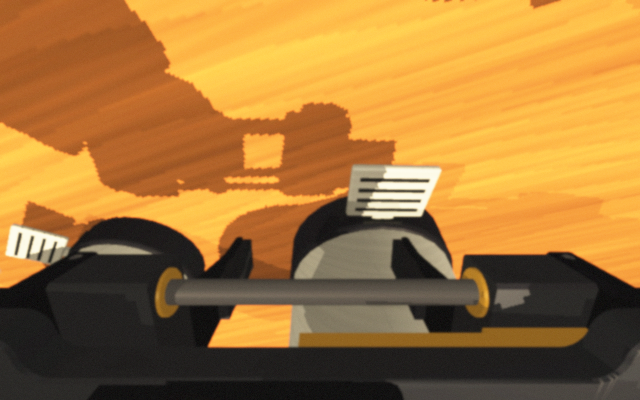

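The move stalled short because joint 5 reached its lower limit (0), so a 24° tilt isn't reachable this low. In the picture the pedal is at (394,190) and is untouched. I'll fit the arm's planar geometry to find a feasible tilt.

```bash
cat >> h.py <<'E'
data=[([.527,1.433,1.181],[.242,.575,.291]),([.01545,1.92857,.77976],[.44114,-.02404,.39759]),([.56229,2.19175,.00167],[.45784,-.02,.1475])]
A=[];b=[]
for (q2,q3,q5),(x,y,z) in data:
    a=q2+q3;t_=a+q5;A+=[[np.sin(q2),np.sin(a),np.sin(t_),0],[np.cos(q2),np.cos(a),np.cos(t_),1]];b+=[np.sqrt(x*x+y*y-.11**2),z]
sol,res,rk,sv=np.linalg.lstsq(np.array(A),np.array(b),rcond=None)
E
python3 - <<'E'
from h import *
print("L1 L2 d h",sol,"resid",np.array(A)@sol-b)
L1,L2,d,h0=sol
for tilt in(0,5,10,15,20,24):
  for h in(.043,.013):
   for r in(.115,):
    T,R=goal(h,tilt=tilt,op=.087,r=r)
    tz=R[:,2];w=T-d*tz   # wrist
    rho=np.sqrt(w[0]**2+w[1]**2-.11**2);zz=w[2]-h0;D=np.hypot(rho,zz)
    c3=(D*D-L1**2-L2**2)/(2*L1*L2)
    q3=np.arccos(c3) if abs(c3)<1 else np.nan
    q2=np.arctan2(rho,zz)-np.arctan2(L2*np.sin(q3),L1+L2*np.cos(q3))
    print(tilt,h,"q2",round(q2,3),"q3",round(q3,3),"forearm tilt",round(180-np.degrees(q2+q3),1),"T",T.round(3))
E
```

```text
L1 L2 d h [0.48911589 0.37879089 0.14639739 0.1862832 ] resid [-0.01753003  0.0279055  -0.00820854  0.00583224  0.01413543 -0.03373774]
0 0.043 q2 0.592 q3 2.051 forearm tilt 28.5 T [ 0.466 -0.027  0.113]
0 0.013 q2 0.654 q3 2.062 forearm tilt 24.4 T [ 0.466 -0.027  0.083]
5 0.043 q2 0.572 q3 2.103 forearm tilt 26.8 T [ 0.461 -0.025  0.114]
5 0.013 q2 0.637 q3 2.114 forearm tilt 22.4 T [ 0.461 -0.025  0.084]
10 0.043 q2 0.556 q3 2.154 forearm tilt 24.7 T [ 0.455 -0.023  0.114]
10 0.013 q2 0.624 q3 2.165 forearm tilt 20.2 T [ 0.455 -0.023  0.084]
15 0.043 q2 0.545 q3 2.205 forearm tilt 22.4 T [ 0.449 -0.021  0.113]
15 0.013 q2 0.617 q3 2.216 forearm tilt 17.7 T [ 0.449 -0.021  0.083]
20 0.043 q2 0.54 q3 2.256 forearm tilt 19.8 T [ 0.443 -0.019  0.112]
20 0.013 q2 0.616 q3 2.266 forearm tilt 14.9 T [ 0.443 -0.019  0.082]
24 0.043 q2 0.54 q3 2.295 forearm tilt 17.5 T [ 0.439 -0.018  0.111]
24 0.013 q2 0.62 q3 2.304 forearm tilt 12.5 T [ 0.439 -0.018  0.081]
```

Run:
```python
from h import *
M=np.array(A)
ex=[]
for (q2,q3,q5),_ in data:
    a=q2+q3; ex+=[np.cos(a),-np.sin(a)]
for nm,N in(("elbow e",np.c_[M,ex]),("base rho0",np.c_[M,[1,0]*3])):
    s=np.linalg.lstsq(N,np.array(b),rcond=None)[0];print(nm,s,"res",N@s-b)
```

```text
elbow e [0.5888699  0.39074055 0.23884423 0.2760452  0.11506912] res [ 8.80857995e-05  4.42449550e-04  1.46449859e-05 -6.62558904e-04
  9.24980507e-05  2.20109354e-04]
base rho0 [0.40524183 0.32227139 0.029486   0.11990182 0.10586316] res [-0.00621249  0.0273879  -0.00370792 -0.01695059  0.00992041 -0.01043731]
```

```bash
cat >> h.py <<'E'
L1,L2,d5,h0,e_=.58887,.39074,.23884,.27605,.11507
def ik(T,R):
    w=T-d5*R[:,2];rho=np.sqrt(w[0]**2+w[1]**2-.11**2);q1=np.arctan2(w[1],w[0])-np.arcsin(.11/np.hypot(w[0],w[1]))
    zz=w[2]-h0;D=np.hypot(rho,zz);l=np.hypot(L2,e_);g=np.arctan2(e_,L2)
    c=(D*D-L1**2-l*l)/(2*L1*l)
    if abs(c)>1:return None
    k=np.arccos(c);q2=np.arctan2(rho,zz)-np.arctan2(l*np.sin(k),L1+l*np.cos(k));a=q2+k+g
    f=np.r_[np.cos(q1)*np.sin(a),np.sin(q1)*np.sin(a),np.cos(a)]
    return q1,q2,k+g,180-np.degrees(a),np.degrees(np.arccos(f@R[:,2]))
E
python3 - <<'E'
from h import *
for op in(.087,.0):
 for tilt in(0,5,10,15,20,24):
  for h in(.043,.010):
    T,R=goal(h,tilt=tilt,op=op,r=.115);print(op,tilt,h,np.round(ik(T,R),3),T.round(3))
E
```

```text
0.087 0 0.043 [-0.296  0.645  2.535 -2.187  2.187] [ 0.466 -0.027  0.113]
0.087 0 0.01 [-0.296  0.716  2.545 -6.841  6.841] [ 0.466 -0.027  0.08 ]
0.087 5 0.043 [-0.294  0.632  2.6   -5.202 10.201] [ 0.461 -0.025  0.114]
0.087 5 0.01 [ -0.294   0.708   2.611 -10.168  15.167] [ 0.461 -0.025  0.081]
0.087 10 0.043 [-0.293  0.628  2.666 -8.725 18.723] [ 0.455 -0.023  0.114]
0.087 10 0.01 [ -0.293   0.71    2.677 -14.031  24.028] [ 0.455 -0.023  0.081]
0.087 15 0.043 [ -0.291   0.634   2.732 -12.856  27.852] [ 0.449 -0.021  0.113]
0.087 15 0.01 [ -0.291   0.722   2.743 -18.529  33.525] [ 0.449 -0.021  0.08 ]
0.087 20 0.043 [ -0.289   0.653   2.798 -17.719  37.714] [ 0.443 -0.019  0.112]
0.087 20 0.01 [ -0.289   0.749   2.808 -23.783  43.777] [ 0.443 -0.019  0.079]
0.087 24 0.043 [ -0.287   0.679   2.851 -22.24   46.233] [ 0.439 -0.018  0.111]
0.087 24 0.01 [ -0.287   0.781   2.86  -28.623  52.615] [ 0.439 -0.018  0.078]
0.0 0 0.043 [-0.201  0.652  2.502 -0.748  0.748] [0.48  0.014 0.113]
0.0 0 0.01 [-0.201  0.721  2.513 -5.26   5.26 ] [0.48  0.014 0.08 ]
0.0 5 0.043 [-0.194  0.639  2.566 -3.619  8.603] [0.474 0.016 0.114]
0.0 5 0.01 [-0.194  0.712  2.576 -8.413 13.389] [0.474 0.016 0.081]
0.0 10 0.043 [-0.186  0.634  2.629 -6.945 16.91 ] [0.468 0.018 0.114]
0.0 10 0.01 [ -0.186   0.712   2.64  -12.041  21.993] [0.468 0.018 0.081]
0.0 15 0.043 [ -0.178   0.638   2.692 -10.805  25.742] [0.462 0.02  0.113]
0.0 15 0.01 [ -0.178   0.722   2.703 -16.219  31.14 ] [0.462 0.02  0.08 ]
0.0 20 0.043 [ -0.168   0.653   2.755 -15.288  35.187] [0.457 0.022 0.112]
0.0 20 0.01 [ -0.168   0.744   2.765 -21.031  40.911] [0.457 0.022 0.079]
0.0 24 0.043 [ -0.159   0.675   2.805 -19.393  43.251] [0.452 0.023 0.111]
0.0 24 0.01 [ -0.159   0.771   2.814 -25.398  49.232] [0.452 0.023 0.078]
```

Leaning back towards the robot isn't reachable here: joint 3 would need over 2.5 rad and the limit is 2.44. I'll lean the hand sideways instead, towards the bin's +y side and slightly away from the shell, and check that with a full inverse-kinematics (IK) solution.

```bash
cat >> h.py <<'E'
def rz(a):return Ro.from_euler('z',a).as_matrix()
def ry(a):return Ro.from_euler('y',a).as_matrix()
def ikf(T,R):
    r=ik(T,R)
    if r is None:return None
    q1,q2,q3=r[:3];B=(rz(q1)@ry(q2+q3)).T@R
    e=Ro.from_matrix(B).as_euler('ZYZ');q4,q5,q6=e[0],e[1],e[2]-np.pi/2
    w=lambda v,lo,hi:min((v+2*np.pi*k for k in(-1,0,1)),key=lambda s:max(lo-s,s-hi,0))
    return np.round([q1,q2,q3,w(q4,-1.43,4.57),q5,w(q6,-2.85,2.85)],3)
LO=np.array([-3.08,-.75,.22,-1.43,0,-2.85]);HI=np.array([3.08,2.2,2.44,4.57,2.65,2.85])
def goal2(h,t=27,al=10,r=.117,lat=.008,flip=False,c=(0,.015,.07)):
    t,al=np.radians([t,al]);u=by*np.cos(al)-bx*np.sin(al)
    tz=-np.cos(t)*Z-np.sin(t)*u
    xb=-bx-(-bx@tz)*tz;tx=xb/np.linalg.norm(xb);ty=np.cross(tz,tx)   # tool x away from the bin
    if flip:tx,ty=-tx,-ty;c=(c[0],-c[1],c[2])
    R=np.c_[tx,ty,tz];return ax-r*bx+lat*by+h*Z-R@np.array(c),R
E
python3 - <<'E'
from h import *
for (q,x),full in zip(data,([0.993,.528,1.434,0,1.181,-.178],[-.306,.0154,1.9286,-.0059,.7798,-1.551])):
    pass
from rig import robot
o=robot.get_obs();print("now",ikf(o["position"],Ro.from_quat(o["tool_rot"]).as_matrix()),o["q"].round(3) if hasattr(o["q"],"round") else o["q"])
for t in(20,25,30,35):
  for al in(-10,0,10,20):
    for f in(0,1):
      G=[ikf(*goal2(h,t,al,flip=f)) for h in(.1,.043,.010)]
      ok=[g is not None and bool(((g>LO)&(g<HI)).all()) for g in G]
      if all(ok[1:]):print(t,al,f,ok,G[2])
T,R=goal2(.01);print(T,R.round(3))
E
```

```text
now [-0.285  0.563  2.765  3.145  0.573  1.592] [-2.880e-01  5.620e-01  2.192e+00 -6.610e-01  2.000e-03 -8.890e-01]
20 -10 0 [True, True, True] [ 0.004  0.772  2.385 -1.114  0.342 -0.122]
20 0 0 [True, True, True] [ 0.019  0.765  2.423 -1.359  0.337  0.132]
25 -10 0 [True, True, True] [ 0.046  0.799  2.343 -1.033  0.436 -0.158]
25 0 0 [True, True, True] [ 0.065  0.789  2.389 -1.263  0.424  0.082]
30 -10 0 [True, True, True] [ 0.084  0.828  2.3   -0.976  0.531 -0.173]
30 0 0 [True, True, True] [ 0.108  0.817  2.354 -1.193  0.512  0.055]
35 -10 0 [True, True, True] [ 0.119  0.862  2.257 -0.934  0.624 -0.175]
35 0 0 [True, True, True] [ 0.147  0.849  2.317 -1.138  0.6    0.039]
35 10 0 [True, True, True] [ 0.169  0.838  2.384 -1.371  0.591  0.28 ]
[0.47418476 0.05131999 0.07909727] [[-0.958  0.279 -0.065]
 [ 0.277  0.849 -0.449]
 [-0.07  -0.448 -0.891]]
```

The check shows I had the elbow-offset sign wrong. I'll fix that and search lean angles with clearances.

```bash
sed -i 's/180-np.degrees(a)/180-np.degrees(a)/; s/a=q2+k+g/a=q2+k-g/; s/return q1,q2,k+g,/return q1,q2,k-g,/' h.py
cat >> h.py <<'E'
AN=np.radians(np.arange(0,360,6))
cyl=np.array([[ax[0]+.0755*np.cos(i),ax[1]+.0755*np.sin(i),z] for i in AN for z in np.linspace(.0,.19,20)])
big=np.array([[.316+.107*np.cos(i),.221+.107*np.sin(i),z] for i in AN for z in np.linspace(.0,.255,20)])
def boxd(Q,T,R,hx,hy,z0,z1):
    e=(Q-T)@R;return np.sqrt(np.maximum(abs(e[:,0])-hx,0)**2+np.maximum(abs(e[:,1])-hy,0)**2+np.maximum(e[:,2]-z1,0)**2+np.maximum(z0-e[:,2],0)**2).min()
def goal3(h,t,al,phi,r=.112,lat=0.):
    """closed fingers; al: 0 = lean to +by, 90 = lean away from bin (-bx)"""
    tt,a=np.radians([t,al]);u=by*np.cos(a)-bx*np.sin(a);tz=-np.cos(tt)*Z-np.sin(tt)*u
    tx=-bx-(-bx@tz)*tz;tx/=np.linalg.norm(tx);R=np.c_[tx,np.cross(tz,tx),tz]@rz(np.radians(phi))
    C=np.array([[sx*.0095,sy*.015,.07] for sx in(-1,1) for sy in(-1,1)])@R.T
    low=C[:,2].min();w=np.exp(-(C[:,2]-low)/.001);c=(C*w[:,None]).sum(0)/w.sum()   # mean of lowest corners
    m=np.r_[C[:,:2].mean(0)*.5+c[:2]*.5,low]
    return ax-r*bx+lat*by+h*Z-m,R
E
python3 - <<'E'
from h import *
from rig import robot
o=robot.get_obs();print("now",ikf(o["position"],Ro.from_quat(o["tool_rot"]).as_matrix()),np.round(o["q"],3))
res=[]
for t in range(10,36,5):
 for al in range(-180,180,15):
  for phi in(-40,-20,0,20,40):
   G=[ikf(*goal3(h,t,al,phi)) for h in(.1,.043,.010)]
   if any(g is None for g in G):continue
   G=np.array(G);mar=np.minimum(G-LO,HI-G).min()
   if mar<.05:continue
   T,R=goal3(.010,t,al,phi)
   b=[boxd(cyl,T,R,.0375,.095,-.2,0),boxd(cyl,T,R,.0095,.015,0,.07),boxd(big,T,R,.0375,.095,-.2,0)]
   zl=min((T+R@np.r_[sx*.0375,sy*.095,0])[2] for sx in(-1,1)for sy in(-1,1))
   res.append((min(*b,zl,3*mar*.1),t,al,phi,np.round(b,3).tolist(),round(zl,3),round(mar,2),G[2].tolist()))
for r in sorted(res,key=lambda r:-r[0])[:12]:print(*r[1:])
E
```

```text
now [-2.850e-01  5.630e-01  2.192e+00 -1.454e+00  2.000e-03 -9.200e-02] [-2.880e-01  5.620e-01  2.192e+00 -6.610e-01  2.000e-03 -8.890e-01]
35 135 -20 [0.03, 0.022, 0.037] 0.03 0.09 [-0.498, 0.878, 2.345, 2.263, 0.66, 1.997]
35 135 -40 [0.02, 0.022, 0.036] 0.043 0.09 [-0.499, 0.888, 2.351, 2.279, 0.671, 1.627]
30 120 0 [0.029, 0.024, 0.016] 0.037 0.1 [-0.348, 0.828, 2.33, 2.601, 0.537, 2.142]
20 75 20 [0.015, 0.019, 0.017] 0.064 0.12 [-0.075, 0.74, 2.143, 4.422, 0.173, 0.844]
20 60 20 [0.014, 0.022, 0.019] 0.061 0.06 [-0.037, 0.738, 2.103, -1.365, 0.254, 0.358]
20 120 -20 [0.014, 0.021, 0.015] 0.061 0.06 [-0.276, 0.742, 2.205, 2.2, 0.197, 2.248]
30 120 -40 [0.014, 0.016, 0.026] 0.052 0.11 [-0.375, 0.837, 2.332, 2.585, 0.546, 1.432]
15 90 0 [0.014, 0.023, 0.016] 0.07 0.05 [-0.158, 0.722, 2.126, -0.864, 0.054, -0.553]
20 90 20 [0.014, 0.018, 0.024] 0.057 0.06 [-0.134, 0.738, 2.177, 3.633, 0.132, 1.604]
35 150 -40 [0.013, 0.021, 0.046] 0.034 0.18 [-0.561, 0.848, 2.262, 1.807, 0.603, 2.055]
15 75 0 [0.013, 0.023, 0.013] 0.065 0.14 [-0.122, 0.72, 2.103, -0.948, 0.141, -0.454]
35 15 20 [0.013, 0.021, 0.019] 0.02 0.57 [0.166, 0.83, 1.837, -0.855, 0.835, -0.08]
```

Run:
```python
from h import *
from rig import robot
o=robot.get_obs()
for t,al,phi in((15,70,0),(16,65,8),(17,70,10),(15,60,5),(18,60,15)):
  print(t,al,phi)
  for h in(.2,.12,.043,.010):
   T,R=goal3(h,t,al,phi);print("  ",h,ikf(T,R),[boxd(cyl,T,R,.0375,.095,-.2,0).round(3),boxd(cyl,T,R,.0095,.015,0,.07).round(3),boxd(big,T,R,.0375,.095,-.2,0).round(3)])
T,R=goal3(.12,15,65,5);print(T,delta(o,T,R),ikf(T,R))
```

```text
15 70 0
   0.2 [-0.109  0.303  1.951 -0.221  0.675 -1.215] [np.float64(0.089), np.float64(0.027), np.float64(0.062)]
   0.12 [-0.109  0.462  2.033 -0.325  0.443 -1.094] [np.float64(0.016), np.float64(0.023), np.float64(0.041)]
   0.043 [-0.109  0.639  2.081 -0.614  0.24  -0.789] [np.float64(0.013), np.float64(0.023), np.float64(0.021)]
   0.01 [-0.109  0.72   2.092 -0.914  0.174 -0.482] [np.float64(0.013), np.float64(0.023), np.float64(0.013)]
16 65 8
   0.2 [-0.087  0.307  1.95  -0.274  0.681 -1.021] [np.float64(0.089), np.float64(0.027), np.float64(0.071)]
   0.12 [-0.087  0.466  2.031 -0.399  0.454 -0.874] [np.float64(0.016), np.float64(0.023), np.float64(0.049)]
   0.043 [-0.087  0.643  2.079 -0.72   0.261 -0.532] [np.float64(0.014), np.float64(0.022), np.float64(0.029)]
   0.01 [-0.087  0.723  2.089 -1.013  0.202 -0.232] [np.float64(0.013), np.float64(0.023), np.float64(0.021)]
17 70 10
   0.2 [-0.093  0.299  1.972 -0.27   0.637 -0.987] [np.float64(0.09), np.float64(0.027), np.float64(0.072)]
   0.12 [-0.093  0.463  2.053 -0.414  0.405 -0.822] [np.float64(0.018), np.float64(0.02
[... 579 characters left out ...]
]
   0.01 [-0.083  0.72   2.066 -0.839  0.241 -0.458] [np.float64(0.012), np.float64(0.023), np.float64(0.023)]
18 60 15
   0.2 [-0.057  0.312  1.954 -0.354  0.681 -0.816] [np.float64(0.088), np.float64(0.027), np.float64(0.078)]
   0.12 [-0.057  0.472  2.034 -0.511  0.462 -0.63 ] [np.float64(0.016), np.float64(0.022), np.float64(0.054)]
   0.043 [-0.057  0.65   2.08  -0.88   0.287 -0.236] [np.float64(0.014), np.float64(0.022), np.float64(0.031)]
   0.01 [-0.057  0.73   2.089 -1.165  0.24   0.059] [np.float64(0.014), np.float64(0.022), np.float64(0.023)]
[0.46451047 0.02811937 0.19129018] (array([ -8.8,  48.3, -43.2]), array([0.885, 1.036, 0.421])) [-0.095  0.466  2.022 -0.357  0.471 -0.971]
```

Emit:
carry_out(rows=[[[0, 0, -15, 0, 0, 0], [0, 0, -40, 0, 0, 0], [0, 0, -60, 0, 0, 0], [0, 0, -60, 0, 0, 0]]], fingers=0, grip_force=5)

```text
time: 4.05
position: [0.4355, -0.0134, 0.2057]
tool_rot: [0.152, 0.969, -0.026, 0.192]
ft_force: [0.9, -0.6, 0.5]
grip_width: 0.0626
```

Run:
```python
from h import *
from rig import robot
o=robot.get_obs();print(np.round(o["q"],3))
T,R=goal3(.12,16,65,8);print(T,delta(o,T,R),ikf(T,R))
```

```text
[-2.880e-01  3.920e-01  2.201e+00  2.000e-03  1.580e-01 -1.549e+00]
[0.46334984 0.02902659 0.19104939] (array([-6.8, 48.8, 19.1]), array([0.966, 0.924, 0.753])) [-0.087  0.466  2.031 -0.399  0.454 -0.874]
```

Emit:
carry_out(rows=[[[0, 6, -2, 0.1, 0.1, 0.1], [-1, 15, 0, 0.25, 0.25, 0.2], [-2, 24, 3, 0.4, 0.4, 0.35], [-3, 32, 7, 0.6, 0.6, 0.5], [-5, 40, 12, 0.8, 0.8, 0.65], [-6, 46, 17, 0.92, 0.9, 0.75], [-6.8, 48.8, 19, 0.97, 0.92, 0.75], [-6.8, 48.8, 19, 0.97, 0.92, 0.75], [-6.8, 48.8, 19, 0.97, 0.92, 0.75]]])

```text
time: 4.95
position: [0.4631, 0.0278, 0.1881]
tool_rot: [0.217, 0.967, -0.072, 0.117]
ft_force: [0.0, 0.2, -0.7]
grip_width: 0.0012
```

Run:
```python
from h import *
from rig import robot
o=robot.get_obs();print(np.round(o["q"],3))
for h in (.12,.053,.043,.028,.013,.010):
  T,R=goal3(h,16,65,8);print(h,delta(o,T,R))
print(np.round(R.T@-Z,4))
```

```text
[-0.093  0.472  2.033 -0.403  0.45  -0.875]
0.12 (array([-0.5,  0.9, -3. ]), array([-0.022, -0.03 ,  0.01 ]))
0.053 (array([16.8,  6.8, 61.4]), array([-0.022, -0.03 ,  0.01 ]))
0.043 (array([19.4,  7.7, 71. ]), array([-0.022, -0.03 ,  0.01 ]))
0.028 (array([23.3,  9. , 85.5]), array([-0.022, -0.03 ,  0.01 ]))
0.013 (array([27.2, 10.3, 99.9]), array([-0.022, -0.03 ,  0.01 ]))
0.01 (array([ 27.9,  10.6, 102.8]), array([-0.022, -0.03 ,  0.01 ]))
[0.2623 0.0846 0.9613]
```

Now I'll descend to about 9 mm above the pad and look.

Emit:
carry_out(rows=[[[2, 1, 6, 0, 0, 0], [5, 2.5, 17, 0, 0, 0], [8.5, 4, 30, 0, -0.03, 0], [12, 5.3, 43, 0, -0.03, 0], [15, 6.3, 54, -0.02, -0.03, 0], [16.8, 6.8, 61, -0.02, -0.03, 0], [16.8, 6.8, 61, -0.02, -0.03, 0]]])

```text
time: 5.65
position: [0.463, 0.0287, 0.1236]
tool_rot: [0.217, 0.966, -0.071, 0.119]
ft_force: [0.5, 0.5, 0.4]
grip_width: 0.0004
```

Run:
```python
from h import *
from rig import robot
o=robot.get_obs();print(np.round(o["q"],3),o["ft_force"])
for h in (.053,.043,.013,.010):
  T,R=goal3(h,16,65,8);print(h,delta(o,T,R))
s=robot.camera("scene");w=robot.camera("wrist");t=robot.camera("top")
a=cv2.resize(w["color"][140:340,240:480],(480,400));b=cv2.resize(t["color"][170:250,290:370],(320,320),interpolation=cv2.INTER_CUBIC)
b=cv2.copyMakeBorder(b,0,80,0,0,cv2.BORDER_CONSTANT)
cv2.imwrite("pics/m3.png",np.hstack([a,b])[:,:,::-1])
```

```text
[-0.092  0.62   2.076 -0.655  0.282 -0.605] [0.48682021 0.53336082 0.37495312]
0.053 (array([-0.3,  0.4, -0.4]), array([-0.007, -0.013,  0.004]))
0.043 (array([2.3, 1.3, 9.2]), array([-0.007, -0.013,  0.004]))
0.013 (array([10.1,  3.9, 38.1]), array([-0.007, -0.013,  0.004]))
0.01 (array([10.9,  4.1, 41. ]), array([-0.007, -0.013,  0.004]))
```

View pics/m3.png

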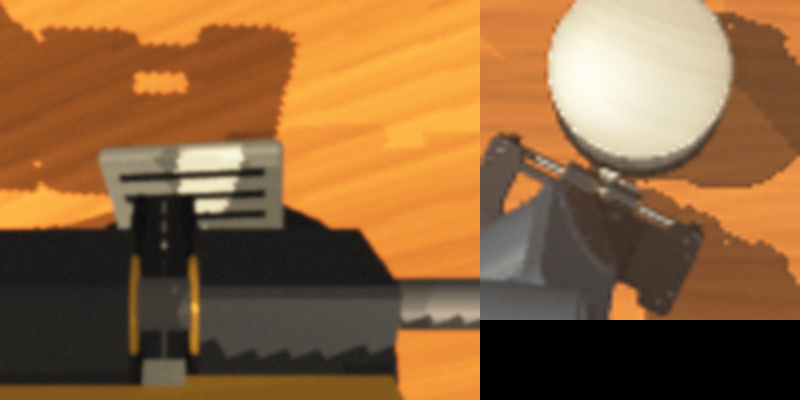

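Emit:
carry_out(rows=[[[0.3, 1, 1, 0, 0, 0], [0.7, 2.5, 2.4, 0, 0, 0], [1.2, 4, 4.3, 0, 0, 0], [1.7, 5.5, 6.2, 0, 0, 0], [2.1, 5.7, 7.7, 0, 0, 0], [2.4, 5.8, 8.6, 0, 0, 0], [2.6, 5.9, 9.6, 0, 0, 0], [2.9, 5.9, 10.6, 0, 0, 0], [3.1, 6, 11.5, 0, 0, 0], [3.4, 6.1, 12.5, 0, 0, 0], [3.7, 6.2, 13.5, 0, 0, 0], [3.9, 6.3, 14.4, 0, 0, 0], [4.2, 6.4, 15.4, 0, 0, 0], [4.5, 6.4, 16.3, 0, 0, 0], [4.7, 6.5, 17.3, 0, 0, 0], [5, 6.6, 18.3, 0, 0, 0]]])

```text
time: 7.4
position: [0.4658, 0.0333, 0.1051]
tool_rot: [0.217, 0.966, -0.071, 0.12]
ft_force: [-2.3, 1.0, 4.6]
grip_width: 0.0007
```

```bash
cat > lid.py <<'E'
from h import *
from rig import robot
o=robot.get_obs();print(o["time"],np.round(o["q"],3),np.round(o["ft_force"],2),o["position"])
for h in (.043,.013,.010):
  T,R=goal3(h,16,65,8,lat=.005);print(h,delta(o,T,R))
W=cloud(robot.camera("scene"));l=W-ax;m=(abs(l@by)<.03)&(l@bx<.16)&(l@bx>-.08)&(W[...,2]>.15)
p=W[m];X=p@bx-ax@bx;z=p[:,2];print("bin x / z:",*[(round(a,3),z[(X>a-.01)&(X<a+.01)].max().round(3) if ((X>a-.01)&(X<a+.01)).any() else None) for a in np.arange(-.07,.16,.02)])
k=(z>.18)&(X<.15)
if k.sum()>5: print("lid max z",np.percentile(z[k],99))
E
python3 lid.py
```

```text
7.4 [-0.08   0.665  2.075 -0.772  0.25  -0.472] [-2.31  1.03  4.58] [0.46580041 0.03331062 0.10513096]
0.043 (array([-1.4, -0.7, -8.8]), array([-0.005,  0.002,  0.004]))
0.013 (array([ 6.5,  1.8, 20. ]), array([-0.005,  0.002,  0.004]))
0.01 (array([ 7.3,  2.1, 22.9]), array([-0.005,  0.002,  0.004]))
bin x / z: (np.float64(-0.07), np.float64(0.227)) (np.float64(-0.05), np.float64(0.231)) (np.float64(-0.03), np.float64(0.231)) (np.float64(-0.01), np.float64(0.227)) (np.float64(0.01), np.float64(0.221)) (np.float64(0.03), np.float64(0.212)) (np.float64(0.05), np.float64(0.206)) (np.float64(0.07), np.float64(0.194)) (np.float64(0.09), np.float64(0.174)) (np.float64(0.11), None) (np.float64(0.13), None) (np.float64(0.15), None)
lid max z 0.23008511226544595
```

Emit:
carry_out(rows=[[[0.3, 0.1, 1, 0, 0, 0], [0.6, 0.2, 2, 0, 0, 0], [0.9, 0.3, 3, 0, 0, 0], [1.2, 0.4, 4, 0, 0, 0], [1.4, 0.4, 5, 0, 0, 0], [1.7, 0.5, 6, 0, 0, 0], [2, 0.6, 7, 0, 0, 0], [2.3, 0.7, 8, 0, 0, 0], [2.5, 0.8, 9, 0, 0, 0], [2.8, 0.9, 10, 0, 0, 0], [3, 1, 11, 0, 0, 0], [3.3, 1, 12, 0, 0, 0], [3.6, 1.1, 13, 0, 0, 0], [3.9, 1.2, 14, 0, 0, 0], [4.2, 1.3, 15, 0, 0, 0], [4.4, 1.4, 16, 0, 0, 0], [4.6, 1.5, 17, 0, 0, 0], [4.8, 1.5, 17.6, 0, 0, 0], [5, 1.6, 18.2, 0, 0, 0], [5, 1.6, 18.2, 0, 0, 0]]])

```text
time: 9.45
position: [0.4662, 0.0334, 0.0863]
tool_rot: [0.217, 0.966, -0.071, 0.12]
ft_force: [-1.2, -0.5, 1.3]
grip_width: 0.0
```

```bash
python3 lid.py
```

```text
9.45 [-0.08   0.711  2.08  -0.934  0.216 -0.306] [-1.17 -0.51  1.29] [0.46624338 0.03336483 0.08625402]
0.043 (array([ -6. ,  -2.6, -27.1]), array([0.   , 0.007, 0.004]))
0.013 (array([ 1.9, -0. ,  1.8]), array([0.   , 0.007, 0.004]))
0.01 (array([2.7, 0.2, 4.7]), array([0.   , 0.007, 0.004]))
bin x / z: (np.float64(-0.07), None) (np.float64(-0.05), None) (np.float64(-0.03), None) (np.float64(-0.01), None) (np.float64(0.01), np.float64(0.306)) (np.float64(0.03), np.float64(0.303)) (np.float64(0.05), np.float64(0.281)) (np.float64(0.07), np.float64(0.249)) (np.float64(0.09), np.float64(0.21)) (np.float64(0.11), None) (np.float64(0.13), None) (np.float64(0.15), None)
lid max z 0.30377134729875066
```

Emit:
carry_out(rows=[[[0.1, 0, 0.5, 0, 0, 0], [0.2, 0.1, 1, 0, 0, 0], [0.4, 0.1, 1.5, 0, 0, 0], [0.5, 0.2, 2, 0, 0, 0], [0.6, 0.2, 2.5, 0, 0, 0], [0.6, 0.2, 2.5, 0, 0, 0]]])

```text
time: 10.1
position: [0.4663, 0.0334, 0.0837]
tool_rot: [0.217, 0.966, -0.071, 0.12]
ft_force: [-0.8, -0.1, 1.2]
grip_width: 0.0004
```

```bash
python3 lid.py
```

```text
10.1 [-0.08   0.717  2.08  -0.959  0.212 -0.281] [-0.79 -0.14  1.2 ] [0.46628651 0.0333527  0.08366975]
0.043 (array([ -6.6,  -2.8, -29.6]), array([0.001, 0.007, 0.003]))
0.013 (array([ 1.3, -0.3, -0.7]), array([0.001, 0.007, 0.003]))
0.01 (array([2.1, 0. , 2.2]), array([0.001, 0.007, 0.003]))
bin x / z: (np.float64(-0.07), None) (np.float64(-0.05), None) (np.float64(-0.03), None) (np.float64(-0.01), None) (np.float64(0.01), None) (np.float64(0.03), np.float64(0.311)) (np.float64(0.05), np.float64(0.304)) (np.float64(0.07), np.float64(0.269)) (np.float64(0.09), np.float64(0.218)) (np.float64(0.11), None) (np.float64(0.13), None) (np.float64(0.15), None)
lid max z 0.3096374394833807
```

Emit:
carry_out(rows=[[[0.1, 0, 0.4, 0, 0, 0], [0.2, 0.1, 0.8, 0, 0, 0], [0.3, 0.1, 1.2, 0, 0, 0], [0.4, 0.1, 1.6, 0, 0, 0], [0.5, 0.2, 2, 0, 0, 0], [0.5, 0.2, 2, 0, 0, 0]]])

```text
time: 10.75
position: [0.4663, 0.0333, 0.082]
tool_rot: [0.217, 0.966, -0.071, 0.121]
ft_force: [-0.5, -1.0, 5.5]
grip_width: 0.0002
```

```bash
python3 lid.py
```

```text
10.75 [-0.08   0.721  2.081 -0.98   0.209 -0.26 ] [-0.45 -0.96  5.5 ] [0.46633249 0.03329079 0.08200795]
0.043 (array([ -7. ,  -2.9, -31.2]), array([-0.   ,  0.011,  0.004]))
0.013 (array([ 0.9, -0.4, -2.3]), array([-0.   ,  0.011,  0.004]))
0.01 (array([ 1.7, -0.1,  0.5]), array([-0.   ,  0.011,  0.004]))
bin x / z: (np.float64(-0.07), None) (np.float64(-0.05), None) (np.float64(-0.03), None) (np.float64(-0.01), None) (np.float64(0.01), None) (np.float64(0.03), np.float64(0.315)) (np.float64(0.05), np.float64(0.311)) (np.float64(0.07), np.float64(0.279)) (np.float64(0.09), np.float64(0.226)) (np.float64(0.11), None) (np.float64(0.13), None) (np.float64(0.15), None)
lid max z 0.3118735278359814
```

The upward force rose from 1.2 to 5.5 N, so the pedal is at its stop. I'll hold with a slight preload.

Emit:
carry_out(rows=[[[0.1, 0, 0.3, 0, 0, 0], [0.1, 0, 0.3, 0, 0, 0], [0.1, 0, 0.3, 0, 0, 0], [0.1, 0, 0.3, 0, 0, 0], [0.1, 0, 0.3, 0, 0, 0], [0.1, 0, 0.3, 0, 0, 0], [0.1, 0, 0.3, 0, 0, 0], [0.1, 0, 0.3, 0, 0, 0], [0.1, 0, 0.3, 0, 0, 0], [0.1, 0, 0.3, 0, 0, 0], [0.1, 0, 0.3, 0, 0, 0], [0.1, 0, 0.3, 0, 0, 0], [0.1, 0, 0.3, 0, 0, 0], [0.1, 0, 0.3, 0, 0, 0], [0.1, 0, 0.3, 0, 0, 0], [0.1, 0, 0.3, 0, 0, 0], [0.1, 0, 0.3, 0, 0, 0], [0.1, 0, 0.3, 0, 0, 0], [0.1, 0, 0.3, 0, 0, 0], [0.1, 0, 0.3, 0, 0, 0]]])

```text
time: 12.8
position: [0.4663, 0.0333, 0.0819]
tool_rot: [0.217, 0.966, -0.071, 0.121]
ft_force: [-1.6, -0.0, 6.6]
grip_width: 0.0006
```

Run:
```python
from rig import robot
import cv2
cv2.imwrite("pics/s4.png",cv2.resize(robot.camera("scene")["color"][90:290,210:450],(720,600),interpolation=cv2.INTER_CUBIC)[:,:,::-1])
```

```text
(no output)
```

View pics/s4.png

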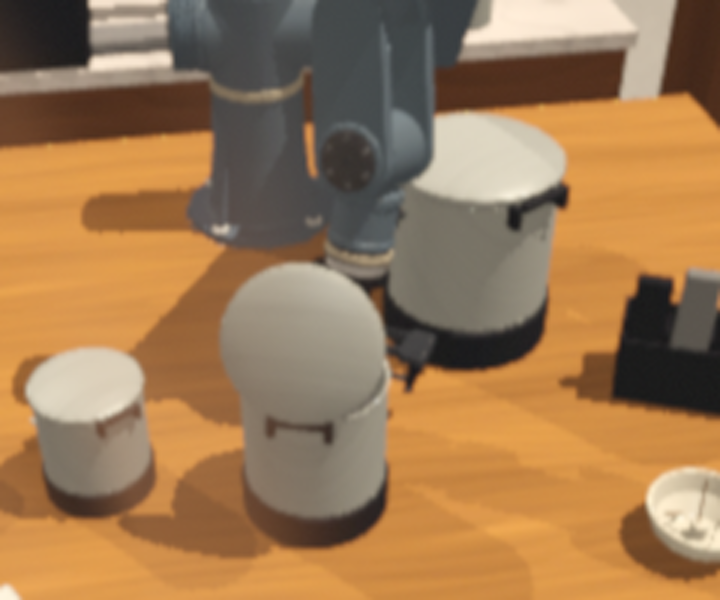

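Emit:
carry_out(rows=[[[0, 0, 0, 0, 0, 0], [0, 0, 0, 0, 0, 0], [0, 0, 0, 0, 0, 0], [0, 0, 0, 0, 0, 0], [0, 0, 0, 0, 0, 0], [0, 0, 0, 0, 0, 0], [0, 0, 0, 0, 0, 0], [0, 0, 0, 0, 0, 0], [0, 0, 0, 0, 0, 0], [0, 0, 0, 0, 0, 0], [0, 0, 0, 0, 0, 0], [0, 0, 0, 0, 0, 0], [0, 0, 0, 0, 0, 0], [0, 0, 0, 0, 0, 0], [0, 0, 0, 0, 0, 0], [0, 0, 0, 0, 0, 0], [0, 0, 0, 0, 0, 0]]])

```text
time: 14.55
position: [0.4663, 0.0333, 0.0819]
tool_rot: [0.217, 0.966, -0.071, 0.121]
ft_force: [-0.6, -0.2, 6.6]
grip_width: 0.0007
```

The lid stands open at (303,340) in the crop, and the pedal has been at its stop for about 3.8 s. Now I'll ease it up at about 8 mm/s.

Emit:
carry_out(rows=[[[-0.1, 0, -0.5, 0, 0, 0], [-0.3, -0.1, -1.2, 0, 0, 0], [-0.5, -0.2, -2, 0, 0, 0], [-0.8, -0.2, -2.8, 0, 0, 0], [-1, -0.3, -3.6, 0, 0, 0], [-1.2, -0.4, -4.4, 0, 0, 0], [-1.4, -0.5, -5.2, 0, 0, 0], [-1.6, -0.5, -6, 0, 0, 0], [-1.9, -0.6, -6.8, 0, 0, 0], [-2.1, -0.7, -7.6, 0, 0, 0], [-2.3, -0.7, -8.4, 0, 0, 0], [-2.5, -0.8, -9.2, 0, 0, 0], [-2.7, -0.9, -10, 0, 0, 0], [-2.9, -0.9, -10.8, 0, 0, 0], [-3.2, -1, -11.6, 0, 0, 0], [-3.4, -1.1, -12.4, 0, 0, 0], [-3.6, -1.2, -13.2, 0, 0, 0], [-3.8, -1.2, -14, 0, 0, 0], [-4, -1.3, -14.8, 0, 0, 0], [-4.2, -1.4, -15.6, 0, 0, 0]]])

```text
time: 16.55
position: [0.4661, 0.0333, 0.0977]
tool_rot: [0.217, 0.966, -0.071, 0.12]
ft_force: [-0.1, 0.1, 4.0]
grip_width: 0.0007
```

Emit:
carry_out(rows=[[[-0.2, -0.1, -0.8, 0, 0, 0], [-0.4, -0.1, -1.6, 0, 0, 0], [-0.7, -0.2, -2.4, 0, 0, 0], [-0.9, -0.3, -3.2, 0, 0, 0], [-1.1, -0.4, -4, 0, 0, 0], [-1.3, -0.4, -4.8, 0, 0, 0], [-1.5, -0.5, -5.6, 0, 0, 0], [-1.7, -0.6, -6.4, 0, 0, 0], [-2, -0.6, -7.2, 0, 0, 0], [-2.2, -0.7, -8, 0, 0, 0], [-2.4, -0.8, -8.8, 0, 0, 0], [-2.6, -0.8, -9.5, 0, 0, 0], [-2.8, -0.9, -10.1, 0, 0, 0], [-2.9, -1, -10.7, 0, 0, 0], [-3.1, -1, -11.3, 0, 0, 0], [-3.2, -1, -11.8, 0, 0, 0], [-3.3, -1.1, -12.2, 0, 0, 0], [-3.4, -1.1, -12.6, 0, 0, 0]]])

```text
time: 18.35
position: [0.4664, 0.0335, 0.1108]
tool_rot: [0.217, 0.966, -0.071, 0.121]
ft_force: [2.3, -1.2, 3.9]
grip_width: 0.0007
```

```bash
python3 lid.py
```

```text
18.35 [-0.08   0.652  2.073 -0.733  0.26  -0.513] [ 2.33 -1.18  3.92] [0.46637948 0.03345311 0.11076854]
0.043 (array([ 0.6, -0.6, -3.5]), array([0.004, 0.01 , 0.004]))
0.013 (array([ 8.5,  1.9, 25.3]), array([0.004, 0.01 , 0.004]))
0.01 (array([ 9.3,  2.2, 28.2]), array([0.004, 0.01 , 0.004]))
bin x / z: (np.float64(-0.07), np.float64(0.201)) (np.float64(-0.05), np.float64(0.204)) (np.float64(-0.03), np.float64(0.205)) (np.float64(-0.01), np.float64(0.204)) (np.float64(0.01), np.float64(0.202)) (np.float64(0.03), np.float64(0.199)) (np.float64(0.05), np.float64(0.195)) (np.float64(0.07), np.float64(0.189)) (np.float64(0.09), np.float64(0.175)) (np.float64(0.11), None) (np.float64(0.13), None) (np.float64(0.15), None)
lid max z 0.20352037203631346
```

Only about 3.5 mm of pedal travel remains. I'll finish slowly at 0.3 mm per row, going a little past contact.

Emit:
carry_out(rows=[[[-0.1, 0, -0.3, 0, 0, 0], [-0.2, 0, -0.6, 0, 0, 0], [-0.2, -0.1, -0.9, 0, 0, 0], [-0.3, -0.1, -1.2, 0, 0, 0], [-0.4, -0.1, -1.5, 0, 0, 0], [-0.5, -0.2, -1.8, 0, 0, 0], [-0.6, -0.2, -2.1, 0, 0, 0], [-0.6, -0.2, -2.4, 0, 0, 0], [-0.7, -0.2, -2.7, 0, 0, 0], [-0.8, -0.3, -3, 0, 0, 0], [-0.9, -0.3, -3.3, 0, 0, 0], [-1, -0.3, -3.6, 0, 0, 0], [-1.1, -0.3, -3.9, 0, 0, 0], [-1.1, -0.4, -4.2, 0, 0, 0], [-1.2, -0.4, -4.5, 0, 0, 0], [-1.3, -0.4, -4.8, 0, 0, 0], [-1.4, -0.4, -5.1, 0, 0, 0], [-1.5, -0.5, -5.4, 0, 0, 0], [-1.6, -0.5, -6, 0, 0, 0], [-1.6, -0.5, -6, 0, 0, 0]]])

```text
time: 20.4
position: [0.4653, 0.0334, 0.1167]
tool_rot: [0.217, 0.966, -0.071, 0.119]
ft_force: [0.7, 0.8, -0.1]
grip_width: 0.0004
```

```bash
python3 lid.py
```

```text
20.4 [-0.08   0.637  2.071 -0.692  0.274 -0.555] [ 0.67  0.77 -0.07] [0.46534341 0.03340645 0.11669562]
0.043 (array([1.2, 0.4, 2.4]), array([-0.006, -0.004,  0.004]))
0.013 (array([ 9.1,  2.9, 31.2]), array([-0.006, -0.004,  0.004]))
0.01 (array([ 9.9,  3.2, 34.1]), array([-0.006, -0.004,  0.004]))
bin x / z: (np.float64(-0.07), np.float64(0.184)) (np.float64(-0.05), np.float64(0.187)) (np.float64(-0.03), np.float64(0.189)) (np.float64(-0.01), np.float64(0.191)) (np.float64(0.01), np.float64(0.19)) (np.float64(0.03), np.float64(0.19)) (np.float64(0.05), np.float64(0.19)) (np.float64(0.07), np.float64(0.185)) (np.float64(0.09), np.float64(0.174)) (np.float64(0.11), None) (np.float64(0.13), None) (np.float64(0.15), None)
lid max z 0.1903536005273536
```

The lid is shut and contact has ended. I'll retreat straight up.

Emit:
carry_out(rows=[[[-1, 0, -4, 0, 0, 0], [-3, -1, -12, 0, 0, 0], [-6, -2, -23, 0, 0, 0], [-10, -3, -38, 0, 0, 0], [-15, -5, -56, 0, 0, 0], [-20, -7, -75, 0, 0, 0], [-26, -8, -95, 0, 0, 0], [-31, -10, -115, 0, 0, 0], [-37, -12, -135, 0, 0, 0], [-42, -14, -155, 0, 0, 0], [-48, -15, -175, 0, 0, 0], [-52, -17, -190, 0, 0, 0], [-55, -18, -200, 0, 0, 0], [-55, -18, -200, 0, 0, 0], [-55, -18, -200, 0, 0, 0]]])

```text
time: 21.95
position: [0.4656, 0.0331, 0.3247]
tool_rot: [0.217, 0.966, -0.071, 0.12]
ft_force: [-0.5, 0.4, -0.4]
grip_width: 0.0002
```

Run:
```python
from h import *
from rig import robot
o=robot.get_obs();print(o["time"],o["position"],np.round(o["ft_force"],2))
s=robot.camera("scene");old=np.load("pics/scene0.npz")["color"]
g=[cv2.cvtColor(x,cv2.COLOR_RGB2GRAY).astype(np.float32) for x in(old,s["color"])]
for n,(x0,y0,x1,y1) in dict(bin=(285,225,345,272),tumbler=(160,208,200,255),torch=(180,280,222,312),bowl=(420,242,470,282),caddy=(410,172,468,230),small=(215,202,265,262)).items():
    print(n,cv2.phaseCorrelate(g[0][y0:y1,x0:x1].copy(),g[1][y0:y1,x0:x1].copy()))
cv2.imwrite("pics/s5.png",s["color"][:,:,::-1])
W=cloud(s);W0=cloud(dict(np.load("pics/scene0.npz")))
for w in(W0,W):
    L=w[(w[...,2]>.165)&(w[...,2]<.2)&(np.hypot(w[...,0]-ax[0],w[...,1]-ax[1])<.1)];print(L.mean(0),len(L))
```

```text
21.95 [0.46562992 0.03308535 0.32470399] [-0.54  0.44 -0.44]
bin ((0.09674865244434727, 0.017086395606739302), 0.8736314399374856)
tumbler ((0.04973508822502737, -0.011303002206741297), 1.0155604963501295)
torch ((0.5496411077130858, 0.025496369215293413), 0.9734135904245906)
bowl ((0.08353229637047122, -0.09220881470982789), 0.9809218667745591)
caddy ((-0.11078015482040016, -0.06181580559473687), 0.8202281640635596)
small ((-0.09472892388486187, -0.09849068653747395), 0.8345164941151937)
[ 0.60097693 -0.01745347  0.18209835] 1472
[ 0.60094991 -0.0174423   0.18209849] 1470
```

View pics/s5.png

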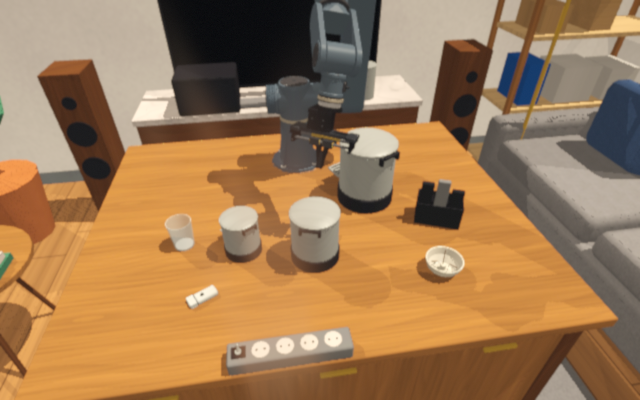

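The picture shows the middle bin shut at (315,233) with nothing moved and the hand clear above. I'll hand in.

```bash
python3 -c "
from rig import robot
print(robot.hand_in())"
```

```text
the job is handed in; nothing more can be done
None
```

I pressed the middle bin's pedal to its stop with the closed fingertips, held the lid fully open for about 3.8 s, then eased the pedal up over about 6 s until the lid settled shut. The hand then rose clear, and I handed the job in at about 22 s.

**Force:** pressing read about 5 N early on and about 1 N near the end. At the stop it rose to about 6.6 N, and it was back near zero once the hand let go.

**Last checks:** the lid top is back at 0.19 m and the bin's measured position changed by less than 0.1 mm. In the scene image the caddy, tumbler, bowl and small bin shifted by 0.15 px or less. The torch read 0.55 px, which I take as noise or shadow, since the last picture shows it in place.

**What went differently:**
- **Hand tilt:** the suggested 25° tilt straight back could not be reached at pedal height because joint 5 hit its limit. That descent stopped above the pad without touching anything. I used a 16° tilt, partly sideways, instead.
- **Clearance:** by calculation the hand's closest gap to the shell was about 13 mm. No force reading suggested contact with anything but the pedal.

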